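Mount a sleeve between centres and hold the backlight screen at balance

ROBOT

A 6-joint arm with a two-finger parallel gripper is mounted at the origin on the work surface. World frame = base frame: x ahead of the robot, y to its left, z up, the work surface at z = 0. Lengths are in m, angles in degrees, forces in N, time in s.
With the tool pointing down it reaches from about 0.4 to 0.825 m from the base axis. Payload 7 kg.
Tool frame: the origin (TCP) lies on the centre line of the jaws, within the pads' length; the fingertips stand 11 mm ahead of it and the grasp point (between the pads) lies 8 mm behind it; z points along the fingers, y is the direction in which the jaws open and shut (so a half turn about z gives the same grasp; the last joint's range is limited). The gripper opens to 88 mm and grips with 3 to 60 N. Pads are 19 mm wide; open, the fingers measure 130 mm over their backs; the gripper's body (78 mm by 193 mm) begins 47 mm behind the grasp point.
Start: joints at [89.846, 20.546, 0.682, 0, -70.136, -16.507], TCP at [0.194, 0.647, 0.208] pointing down, gripper open.
Joint ranges: [-176.03, 176.03], [-82.01, 121.73], [-58.28, 71.71], [-173.87, 95.51], [-174.79, -0.11], [-173.66, 173.66]. Speed limits (degrees/s): [136.94, 136.94, 172.46, 180, 180, 180].

INTERFACE

Orientations are given as [roll, pitch, yaw] about the fixed x, y, z axes, in that order (R = Rz(yaw) Ry(pitch) Rx(roll)).
In Python, from plant import ctrl, cams, order gives the robot as it stands.
- The arm moves only by the tool jog_arm, never from a script. Its argument "motion" is a list of rows, each an object with "offset": the shift along the tool's x, y, z in mm, a list of three; "roll": the turn about the tool's z in rad; "hand": the finger opening in mm, from 0 to 87.6. A call has 1 to 20 rows; each row is the pose to reach, as a shift and turn from the pose commanded when the call began, along the tool's axes at that moment; what a row does not reach only later rows make up. A row lasts 1/12 s, in which the tool goes at most 41.7 mm and 7.16 degrees, less where a joint would pass 70% of its speed; a pose out of reach is approached as far as the arm can. A call with a gripper value outside its range is refused whole. The fingers move at their own pace and stop on an object; the grip force is fixed at half the most. Time passes only in rows, so rows that repeat a pose let the fingers close. It gives the time, the measured TCP pose, the force and the opening at its end, in the units of the state.
- ctrl.get_obs(): the state, without advancing time (a new reading comes with each control period).
- cams.snapshot(name): name is "scene" or "top" or "wrist"; returns a dict with "img" (420x560x3 uint8, red, green, blue), "K" (3x3 intrinsics, pixels), "cam_to_world" (4x4, takes a point from camera to world coordinates); the wrist camera has in their place "T_tool_cam" (4x4, takes a point from camera to tool coordinates, whose origin is the TCP and whose axes are the flange's). Camera axes: x right, y down, z forward; pixel columns grow to the right and rows downward; lengths in m; the calibration is good to about 2 mm. A picture is of the moment at which its call begins: read the wrist's pose just before it. There is no depth.
- order.close_job(): hands the job in, once; it reports no verdict.
The state is a dict: "clock": time; "joint_pos": joint angles; "qvel": joint speeds; "tau": joint torques, N m; "tool_pos": TCP position; "orientation": TCP orientation; "force": force on the tool from outside, world axes, zero at the start; "moment": the same for the moment, N m; "opening": finger opening in m.
Only numpy, scipy, OpenCV 4.12 (cv2) and the standard library are available. Lean on these libraries where they do the work, as an engineer would, in place of code of your own. Each camera call takes 0.05 s, during which the arm holds its last target. There are 200 camera calls.

TASK

Mount the longer of the two steel sleeves from the grey tray between the centres of the inspection station: the V-rests carry it while you slide the tailstock in, until both cone points are fully home in its ends and lift it clear of the rests. Then swing the white backlight screen up from its laid-back position to its balance point, upright behind the sleeve for the camera opposite, and finish while still holding it there steadily, gripped in the fingers: it has no catch and falls either way if let go. Do not let the screen tip over towards the sleeve, and leave the short sleeve, the two connectors and the screwdriver where they are.

Things in the scene. Friction and masses are not known exactly. Their poses are not given: they have to be found in the camera images.
- sleeve: the longer sleeve: steel tube 150 mm long, 26 mm outside, 18 mm inside diameter, about 0.3 kg, same both ways round. Origin at its middle on the axis; y runs along the tube. Starts level in one of the tray's V-nests, axis 40 mm above the bench; its middle 50 mm are free to grip.
- short_sleeve: the shorter sleeve, 100 mm long, otherwise alike (0.2 kg); origin at its middle, y along the tube; lies in the tray's other nest, parallel to the long one, axes 84 mm apart. Not to be moved.
- tray: fixed grey plastic tray 180 x 180 mm, floor 8 mm, rim 17 mm high, with two V-nests along its y at x = -42 and +42 mm; each nest holds a sleeve by two V's 36 mm either side of its middle. Which sleeve lies in which nest varies. Origin: centre of its underside.
- station: inspection station, fixed: grey bed (top 52 mm above the bench) with headstock (+y) and sliding tailstock (-y), two V-rests between, hinged white screen on its -x side (the robot's), camera on its +x side. y points from tailstock to headstock along the line of centres, z up. Origin at bench height under seat_mid. Headstock and tailstock blocks are 135 mm high.
- rest_head (a point): axis of a long sleeve where it lies in the V-rest nearer the headstock: 101 mm above the bench, 4 mm below the line of centres, 30 mm in +y of seat_mid. Each rest is 10 mm thick along y, its V is 90 degrees, 36 mm wide at this height; between the rests the fingers have room down to the bed.
- rest_tail (a point): the same for the V-rest nearer the tailstock, 55 mm in -y of seat_mid
- seat_mid (a point): where the middle of the mounted sleeve must be: on the line of centres, 105 mm above the bench; axes as the station's. Lay the sleeve on the rests with its middle 15 to 22 mm in -y of this point, clear of both cone tips; the advancing tailstock pushes it along the rests on to the headstock's cone and the two cones then lift it 4 mm to the line of centres.
- head_seat (a point): point on the axis of the headstock's centre where the sleeve's end face comes when fully home, 75 mm in +y of seat_mid. The cone is 60 degrees (30 to its axis); its 4 mm wide blunt tip stands 12 mm beyond this point towards -y.
- tail_seat (a point): the same point on the tailstock's centre; its cone tip stands 12 mm beyond it towards +y. It travels with the tailstock.
- tail_knob (a point): middle of the black upright knob on the tailstock's top: 22 mm diameter, 26 mm tall, 154 mm above the bench at its middle; the block's top lies 19 mm below this point. 42 mm in -y of tail_seat.
- tailstock (a joint): slide of the tailstock in m: 0 drawn right back, growing towards the headstock (+y), end stop 0.100; about 0.086 when the long sleeve is fully home on both cones, which block it there. Starts at 0 to 0.02. Friction 3 N: it stays where it is left. Driving the sleeve home takes up to about 10 N; up to 25 N does no harm.
- screen_ball (a point): centre of the black ball knob, 26 mm diameter, on a 10 mm stem at the middle of the screen's top edge, 212 mm from the hinge axis; the edge lies 44 mm below it along the screen. It turns between two pads that pinch it along the station's y. 230 mm above the bench laid back, 267 mm upright.
- screen_hinge (a point): the screen's hinge axis at its middle, along the station's y: 55 mm above the bench, 75 mm in -x of seat_mid; axes as the station's
- screen (a joint): hinge angle of the screen in rad: 0 laid back on its stop (starts so), leaning 0.60 rad from vertical to the robot's side, -x; grows as it swings up towards the sleeve, +x; 0.60 is upright, its weight right above the hinge: the balance point; 1.08 is the forward stop. 0.3 to 0.5 kg, 200 mm wide, 168 mm tall; hardly any friction, so let go it falls either way.
- connector_a: grey two-pole connector housing 48 x 30 x 16 mm on the bench; origin at the centre of its underside. Not to be moved.
- connector_b: another such connector housing. Not to be moved.
- screwdriver: small screwdriver with a green handle on the bench. Not to be moved.
Mind the look-alikes: they are no part of the job. Leave any black or blue look-alike of the sleeve alone.

How it is judged (in metres and radians):
On the way, in this order (a step that is already met when the one before it is completed fails the run):
1. the long sleeve is carried by both centres, clear of the rests, and let go, the screen still laid back (distance between sleeve and head_seat below 0.0785 m and distance between sleeve and tail_seat below 0.0785 m and distance between sleeve and seat_mid below 0.0035 m and z of sleeve in the frame of seat_mid above -0.002 m and angle between the y axis of sleeve and the y axis of station, either way round below 0.035 rad and contact force between each of the fingers, the arm and sleeve below 0.1 N and value of joint screen below 0.3 rad), for 0.3 s.
2. the screen is held upright at its balance point by the fingers (distance between sleeve and head_seat below 0.0785 m and distance between sleeve and tail_seat below 0.0785 m and distance between sleeve and seat_mid below 0.0035 m and z of sleeve in the frame of seat_mid above -0.002 m and angle between the y axis of sleeve and the y axis of station, either way round below 0.035 rad and contact force between each of the fingers, the arm, screen and sleeve below 0.1 N and value of joint screen between 0.54 and 0.66 rad and velocity of joint screen between -0.08 and 0.08 rad/s and contact force between the fingers and screen above 0.3 N), for 0.3 s.
At the end, for the whole second after the job is handed in: The long sleeve sits still on both centres (middle within 3.5 mm of seat_mid and at most 2 mm below it, axis within 2 degrees), untouched by the robot, while the fingers grip the screen, still and within 0.06 rad of upright, not touching the sleeve; the bystanders are where they were (all of step 2 and linear speed of sleeve below 0.02 m/s); the arm keeps its last pose, push and grip.
It fails at once if the screen tips over towards the sleeve (more than 0.25 rad past upright) (value of joint screen above 0.85 rad).
It fails at once if the short sleeve is moved more than 25 mm (distance of short_sleeve from where it was at the start of the episode above 0.025 m).
It fails at once if the connector a is moved more than 25 mm (distance of connector_a from where it was at the start of the episode above 0.025 m).
It fails at once if the connector b is moved more than 25 mm (distance of connector_b from where it was at the start of the episode above 0.025 m).
It fails at once if the screwdriver is moved more than 25 mm (distance of screwdriver from where it was at the start of the episode above 0.025 m).
It also fails if it takes over 72 s, if anything falls off the work surface, if the arm or the gripper's body presses on something with over 40 N, if the wrist force passes 120 N, or if a joint passes its speed limit or range.

## Working session

There is one attempt and no reset: what is moved stays moved. The work goes in short steps, Python scripts to look and compute and a tool call to move; the robot and the scene stay as the last step left them, time stands still between calls to the robot, and variables do not carry over. Pictures are saved under pics/ and viewed, about 8 in all and at most 12, crops included, and the job is handed in when it is done.

Besides the shell and the picture viewer there is one more tool, called in YAML: its name, and indented under it one key for each argument. jog_arm: Moves the arm, as the interface text tells. Its arguments: {"type":"object","properties":{"motion":{"type":"array"}},"required":["motion"]}

```bash
mkdir -p pics; ls
python3 - <<'E'
from plant import ctrl,cams
import cv2,numpy as np
np.set_printoptions(precision=4,suppress=True)
print(ctrl.get_obs())
for n in("scene","top"):
    s=cams.snapshot(n);cv2.imwrite(f"pics/{n}0.png",s["img"][:,:,::-1]);print(n,s["K"],s["cam_to_world"])
s=cams.snapshot("wrist");cv2.imwrite("pics/wrist0.png",s["img"][:,:,::-1]);print(s["K"],s["T_tool_cam"])
E
```

```text
pics
{'clock': 0.0, 'joint_pos': array([ 89.8458,  20.5923,   0.6327,  -0.0182, -70.1356, -16.5051]), 'qvel': array([-0.0634,  0.0002, -0.051 , -0.0328, -0.0298,  0.0396]), 'tau': array([  0.0018, -58.2715,  29.3042,   6.9969,   0.0069,  -0.0002]), 'tool_pos': array([0.1934, 0.6461, 0.2068]), 'orientation': array([179.9039,  -0.0107, -16.6654]), 'force': array([ 0.7572, -0.5456, -0.1797]), 'moment': array([-0.0125,  0.0451, -0.0333]), 'opening': 0.08759688562671893}
scene [[382.6194   0.     278.7402]
 [  0.     382.6194 212.7011]
 [  0.       0.       1.    ]] [[-0.7587  0.5551 -0.3409  0.8897]
 [ 0.6513  0.6568 -0.38    0.2715]
 [ 0.013  -0.5104 -0.8598  0.9927]
 [ 0.      0.      0.      1.    ]]
top [[414.3045   0.     278.2426]
 [  0.     414.3045 212.1977]
 [  0.       0.       1.    ]] [[-0.019  -0.9898  0.141   0.372 ]
 [-0.9995  0.0225  0.023  -0.1216]
 [-0.0259 -0.1405 -0.9897  1.3594]
 [ 0.      0.      0.      1.    ]]
[[362.467    0.     284.7105]
 [  0.     362.467  209.7489]
 [  0.       0.       1.    ]] [[-0.0006 -0.964  -0.2659  0.071 ]
 [ 1.     -0.0007  0.0003  0.001 ]
 [-0.0004 -0.2659  0.964  -0.1766]
 [ 0.      0.      0.      1.    ]]
```

View pics/top0.png

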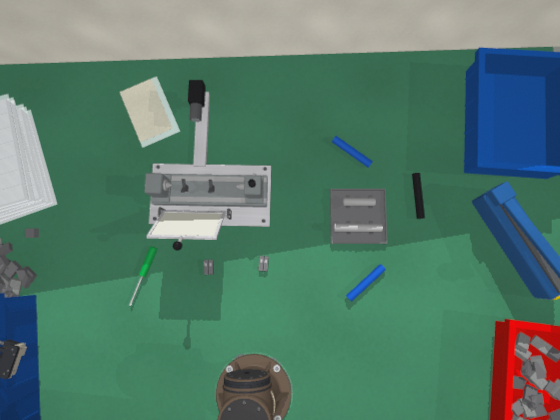

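View pics/scene0.png

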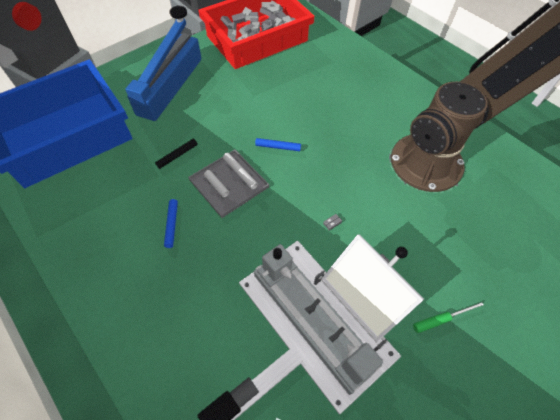

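The top view shows the tray at about (358,216) with the long sleeve in its near nest at (358,227). The station is at about (210,190), with the headstock at (157,185), the tail knob at (252,184) and the ball at (178,245). The scene view shows the tail knob at (277,253) and the ball at (402,253).

```bash
cat > h.py <<'E'
import cv2,numpy as np
from scipy.spatial.transform import Rotation as R
np.set_printoptions(precision=4,suppress=True)
def ray(s,uv,T=None):
    T=s["cam_to_world"] if T is None else T
    d=T[:3,:3]@np.linalg.solve(s["K"],[uv[0],uv[1],1.]); return T[:3,3],d/np.linalg.norm(d)
def plane(s,uv,z,T=None):
    o,d=ray(s,uv,T); return o+d*(z-o[2])/d[2]
def proj(s,p,T=None):
    T=s["cam_to_world"] if T is None else T
    q=s["K"]@(T[:3,:3].T@(np.asarray(p)-T[:3,3])); return q[:2]/q[2]
def tri(rs):
    A=sum(np.eye(3)-np.outer(d,d) for o,d in rs);b=sum((np.eye(3)-np.outer(d,d))@o for o,d in rs)
    return np.linalg.solve(A,b)
def tool(o):
    T=np.eye(4);T[:3,:3]=R.from_euler('xyz',o["orientation"],degrees=True).as_matrix();T[:3,3]=o["tool_pos"];return T
def blobs(m,box,amin=5):
    x0,y0,x1,y1=box;k=np.zeros(m.shape,np.uint8);k[y0:y1,x0:x1]=m[y0:y1,x0:x1]
    n,l,st,c=cv2.connectedComponentsWithStats(k);out=[(st[i,4],c[i],st[i,:4]) for i in range(1,n) if st[i,4]>=amin]
    return sorted(out,key=lambda t:-t[0]),l
E
python3 - <<'E'
from h import *
from plant import cams
t=cams.snapshot("top");s=cams.snapshot("scene")
def dark(im): return (im.max(2)<45).astype(np.uint8)
for n,a,bx in(("knob",t,(238,172,266,196)),("ball",t,(165,236,190,254)),("rests",t,(175,172,222,200)),("knobS",s,(265,240,290,262)),("ballS",s,(390,242,414,264))):
    print(n,[(b[0],b[1],b[2]) for b in blobs(dark(a["img"]),bx,4)[0][:3]])
g=t["img"][190:246,330:388].astype(int)
m=np.zeros(t["img"].shape[:2],np.uint8);m[190:246,330:388]=((g.min(2)>135)&(g.max(2)-g.min(2)<30))
for b in blobs(m,(330,190,388,246),15)[0]:
    pts=np.argwhere(blobs(m,(330,190,388,246))[1]==0)
    print("sl",b)
n,l,st,c=cv2.connectedComponentsWithStats(m)
for i in range(1,n):
    if st[i,4]>60:
        r=cv2.minAreaRect(np.argwhere(l==i)[:,::-1].astype(np.float32));print(r);print(plane(t,r[0],.045))
a=cv2.resize(t["img"][155:260,140:280],None,fx=5,fy=5,interpolation=cv2.INTER_CUBIC)
cv2.imwrite("pics/c1.png",a[:,:,::-1])
a=cv2.resize(s["img"][225:410,235:430],None,fx=3,fy=3,interpolation=cv2.INTER_CUBIC)
cv2.imwrite("pics/c2.png",a[:,:,::-1])
E
```

```text
knob [(np.int32(32), array([251.375 , 182.9375]), array([249, 180,   6,   7], dtype=int32))]
ball [(np.int32(51), array([176.8627, 245.5098]), array([173, 242,   9,   8], dtype=int32))]
rests []
knobS [(np.int32(64), array([277.0781, 253.375 ]), array([274, 249,   7,  10], dtype=int32))]
ballS [(np.int32(93), array([401.2796, 252.    ]), array([396, 247,  11,  11], dtype=int32))]
sl (np.int32(266), array([356.9662, 227.6955]), array([334, 224,  49,   7], dtype=int32))
sl (np.int32(158), array([359.1646, 201.943 ]), array([344, 199,  32,   6], dtype=int32))
((359.5, 201.5), (5.0, 31.0), 90.0)
[ 0.5879 -0.3519  0.045 ]
((358.0, 227.0), (6.0, 48.0), 90.0)
[ 0.5061 -0.3433  0.045 ]
```

View pics/c1.png

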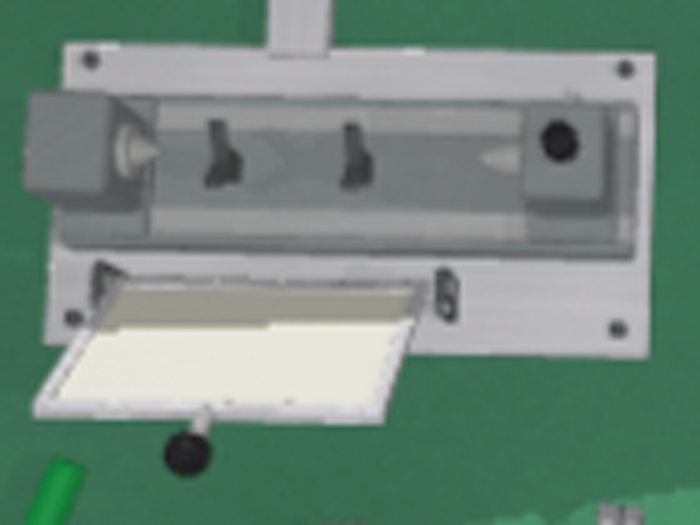

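The crop shows the head cone tip at about px (171.6,185.6) and the tail cone tip at (236.4,186.2). The rests are at about (184,187) and (210.5,187), the ball is at (177,245) and the knob at (251.5,183).

Run:
```python
from h import *
from plant import cams
from scipy.optimize import least_squares
t=cams.snapshot("top");s=cams.snapshot("scene")
K=tri([ray(t,(251.6,183.2)),ray(s,(277.2,253.0))]);B=tri([ray(t,(177,245.6)),ray(s,(401.3,252))])
print("knob",K,"ball",B)
obs=[(t,(251.6,183.2),0),(s,(277.2,253.),0),(t,(177,245.6),1),(s,(401.3,252.),1),(t,(171.8,185.6),2),(t,(236.2,186.2),3)]
def model(v):
    x,y,th,sl=v;c,q=np.cos(th),np.sin(th)
    P=[(0,-.203+sl,.154),(-.1947,0,.230),(0,.063,.105),(0,-.149+sl,.105)]
    return [np.array([x+c*a-q*b,y+q*a+c*b,z]) for a,b,z in P]
f=lambda v:np.concatenate([proj(c,model(v)[i])-uv for c,uv,i in obs])
r=least_squares(f,[K[0],K[1]+.18,0.,.01],loss='soft_l1');print(r.x,np.degrees(r.x[2]));print(r.fun.round(1))
# sleeve axis fit
for sn,bx,nm in((t,(330,190,388,246),'top'),(s,(185,145,275,220),'scene')):
    g=sn["img"].astype(int);m=((g.min(2)>(135 if nm=='top' else 140))&(g.max(2)-g.min(2)<30)).astype(np.uint8)
    bl,l=blobs(m,bx,40)
    for b in bl[:2]:
        yy,xx=np.nonzero(l==l[tuple(np.argwhere(l>0)[0])]) if 0 else np.nonzero((l>0)&(l==l[int(round(b[1][1])),int(round(b[1][0]))]))
        P=np.c_[xx,yy];u,S,V=np.linalg.svd(P-P.mean(0),full_matrices=False);pr=(P-P.mean(0))@V[0]
        e=[P.mean(0)+V[0]*v for v in(pr.min(),pr.max())];w=[plane(sn,q,.048) for q in e]
        print(nm,b[0],e,w,(w[0]+w[1])/2,np.linalg.norm(w[0]-w[1]))
```

```text
knob [ 0.6329 -0.0162  0.1534] ball [0.4468 0.1841 0.2293]
[ 0.6411  0.1752 -0.0439  0.011 ] -2.514677103977282
[ 0.2 -0.   0.1 -0.3  0.   0.1 -0.  -0.3 -0.4 -0.7 -0.4 -0. ]
top 266 [array([333.9585, 227.2763]), array([382.0155, 228.1519])] [array([ 0.5065, -0.2669,  0.048 ]), array([ 0.5005, -0.4182,  0.048 ])] [ 0.5035 -0.3425  0.048 ] 0.1513617688892223
top 158 [array([343.9862, 201.8287]), array([374.9995, 202.063 ])] [array([ 0.5875, -0.3019,  0.048 ]), array([ 0.5845, -0.4004,  0.048 ])] [ 0.586  -0.3512  0.048 ] 0.09853176236668007
scene 275 [array([224.8745, 153.1138]), array([255.3309, 186.6999])] [array([ 0.5025, -0.4217,  0.048 ]), array([ 0.5097, -0.2597,  0.048 ])] [ 0.5061 -0.3407  0.048 ] 0.16213165246214414
scene 190 [array([206.2994, 170.5885]), array([226.5508, 194.6974])] [array([ 0.5869, -0.403 ,  0.048 ]), array([ 0.5924, -0.2921,  0.048 ])] [ 0.5897 -0.3476  0.048 ] 0.11103974307555071
```

jog_arm:
  motion:
    - {"offset": [0,0,-195],"roll": 0,"hand": 54}
    - {"offset": [0,0,-195],"roll": 0.2,"hand": 54}
    - {"offset": [0,0,-195],"roll": 0.3,"hand": 54}
    - {"offset": [0,0,-195],"roll": 0.4,"hand": 54}
    - {"offset": [0,0,-195],"roll": 0.5,"hand": 54}
    - {"offset": [436,387,-195],"roll": 1.32,"hand": 54}
    - {"offset": [436,387,-195],"roll": 1.32,"hand": 54}
    - {"offset": [436,387,-195],"roll": 1.32,"hand": 54}
    - {"offset": [436,387,-195],"roll": 1.32,"hand": 54}
    - {"offset": [436,387,-195],"roll": 1.32,"hand": 54}
    - {"offset": [436,387,-195],"roll": 1.32,"hand": 54}
    - {"offset": [436,387,-195],"roll": 1.32,"hand": 54}
    - {"offset": [436,387,-195],"roll": 1.32,"hand": 54}
    - {"offset": [436,387,-195],"roll": 1.32,"hand": 54}
    - {"offset": [436,387,-195],"roll": 1.32,"hand": 54}
    - {"offset": [436,387,-195],"roll": 1.32,"hand": 54}
    - {"offset": [436,387,-195],"roll": 1.32,"hand": 54}
    - {"offset": [436,387,-195],"roll": 1.32,"hand": 54}
    - {"offset": [436,387,-195],"roll": 1.32,"hand": 54}
    - {"offset": [436,387,-195],"roll": 1.32,"hand": 54}

```text
clock: 2.02
tool_pos: [0.5025, 0.1455, 0.4027]
orientation: [-180.0, -0.1, -92.6]
force: [-0.5, -0.3, -0.1]
opening: 0.054
```

jog_arm:
  motion:
    - {"offset": [487,-25,230],"roll": 0,"hand": 54}
    - {"offset": [487,-25,230],"roll": 0,"hand": 54}
    - {"offset": [487,-25,230],"roll": 0,"hand": 54}
    - {"offset": [487,-25,230],"roll": 0,"hand": 54}
    - {"offset": [487,-25,230],"roll": 0,"hand": 54}
    - {"offset": [487,-25,230],"roll": 0,"hand": 54}
    - {"offset": [487,-25,230],"roll": 0,"hand": 54}
    - {"offset": [487,-25,230],"roll": 0,"hand": 54}
    - {"offset": [487,-25,230],"roll": 0,"hand": 54}
    - {"offset": [487,-25,230],"roll": 0,"hand": 54}
    - {"offset": [487,-25,230],"roll": 0,"hand": 54}
    - {"offset": [487,-25,230],"roll": 0,"hand": 54}
    - {"offset": [487,-25,230],"roll": 0,"hand": 54}
    - {"offset": [487,-25,230],"roll": 0,"hand": 54}
    - {"offset": [487,-25,230],"roll": 0,"hand": 54}
    - {"offset": [487,-25,230],"roll": 0,"hand": 54}

```text
clock: 3.35
tool_pos: [0.5057, -0.3369, 0.1726]
orientation: [180.0, 0.0, -92.3]
force: [0.1, 0.4, -0.2]
opening: 0.0541
```

Run:
```python
from h import *
from plant import cams,ctrl
o=ctrl.get_obs();w=cams.snapshot("wrist");T=tool(o)@w["T_tool_cam"]
print(o["tool_pos"],o["orientation"],o["clock"])
cv2.imwrite("pics/w1.png",w["img"][:,:,::-1])
g=w["img"].astype(int);m=((g.min(2)>130)&(g.max(2)-g.min(2)<30)).astype(np.uint8)
n,l,st,c=cv2.connectedComponentsWithStats(m)
for i in range(1,n):
    if st[i,4]>800:
        r=cv2.minAreaRect(np.argwhere(l==i)[:,::-1].astype(np.float32));b=cv2.boxPoints(r);print(st[i],r,[plane(w,q,.045,T)[:2] for q in b])
```

```text
[ 0.5057 -0.3369  0.1726] [179.9751   0.003  -92.3469] 3.35
[ 268   98   32  176 5131] ((283.4999694824219, 185.49998474121094), (174.99996948242188, 30.999996185302734), 90.0) [array([ 0.5149, -0.419 ]), array([ 0.49 , -0.418]), array([ 0.4948, -0.2651]), array([ 0.5231, -0.2663])]
[ 167  124   40  120 3586] ((186.57859802246094, 183.04124450683594), (119.64086151123047, 31.514144897460938), 85.68397521972656) [array([ 0.599 , -0.4017]), array([ 0.5731, -0.4025]), array([ 0.576 , -0.2991]), array([ 0.6042, -0.298 ])]
[ 170  248   47   32 1031] ((193.0, 263.5), (31.0, 46.0), 90.0) [array([ 0.6095, -0.2943]), array([ 0.5683, -0.2926]), array([ 0.5711, -0.2623]), array([ 0.6133, -0.264 ])]
[353 248  47  32 970] ((376.0, 263.5), (31.0, 46.0), 90.0) [array([ 0.4456, -0.2874]), array([ 0.4044, -0.2857]), array([ 0.4031, -0.2552]), array([ 0.4454, -0.257 ])]
[ 179  296  236   14 2950] ((296.5, 302.5), (13.0, 235.0), 90.0) [array([ 0.6071, -0.2464]), array([ 0.3884, -0.2372]), array([ 0.3877, -0.2236]), array([ 0.6087, -0.2329])]
[   0  398  397   22 8062] ((198.0, 408.5), (396.0, 21.0), 0.0) [array([ 0.8087, -0.1137]), array([ 0.8021, -0.1397]), array([ 0.4006, -0.1226]), array([ 0.3996, -0.0963])]
```

View pics/w1.png

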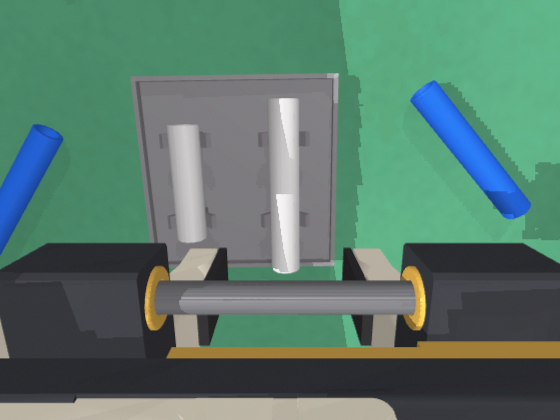

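The wrist view shows the long sleeve centred between the fingers at column 284, rows 98–274. I still need about 5 mm along tool x before going down.

jog_arm:
  motion:
    - {"offset": [5,0,40],"roll": 0,"hand": 54}
    - {"offset": [5,0,80],"roll": 0,"hand": 54}
    - {"offset": [5,0,115],"roll": 0,"hand": 54}
    - {"offset": [5,0,135],"roll": 0,"hand": 54}
    - {"offset": [5,0,141],"roll": 0,"hand": 54}
    - {"offset": [5,0,141],"roll": 0,"hand": 54}
    - {"offset": [5,0,141],"roll": 0,"hand": 5}
    - {"offset": [5,0,141],"roll": 0,"hand": 5}
    - {"offset": [5,0,141],"roll": 0,"hand": 5}
    - {"offset": [5,0,141],"roll": 0,"hand": 5}
    - {"offset": [5,0,141],"roll": 0,"hand": 5}
    - {"offset": [5,0,141],"roll": 0,"hand": 5}
    - {"offset": [5,0,141],"roll": 0,"hand": 5}

```text
clock: 4.48
tool_pos: [0.5058, -0.3419, 0.0321]
orientation: [-180.0, -0.0, -92.3]
force: [0.1, 0.1, 4.0]
opening: 0.0125
```

Run:
```python
from h import *
from plant import cams,ctrl
o=ctrl.get_obs();w=cams.snapshot("wrist")
print(o["tool_pos"],o["force"],o["opening"],o["clock"])
s=cams.snapshot("scene")["img"][120:230,170:300]
cv2.imwrite("pics/w2.png",np.vstack([w["img"][80:],cv2.resize(s,(560,474))[:260]])[:,:,::-1])
```

```text
[ 0.5058 -0.3419  0.0321] [0.0625 0.1121 3.989 ] 0.012503787125550626 4.4833
```

View pics/w2.png

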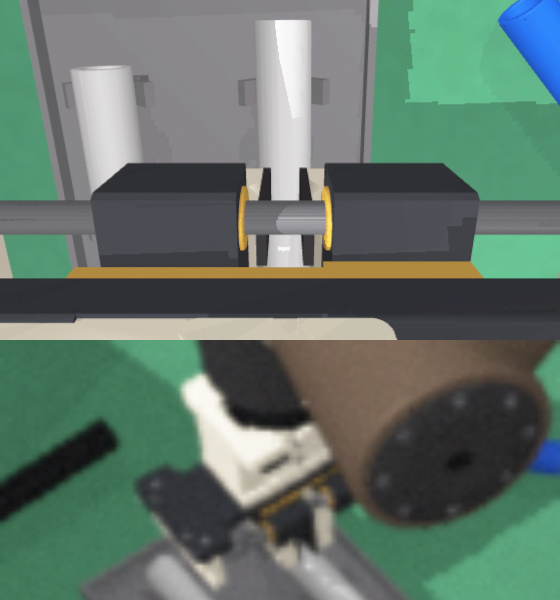

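The fingers sit either side of the sleeve, but the opening reads 12.5 mm rather than 26. I'll test with a small lift.

jog_arm:
  motion:
    - {"offset": [0,0,-2],"roll": 0,"hand": 5}
    - {"offset": [0,0,-6],"roll": 0,"hand": 5}
    - {"offset": [0,0,-12],"roll": 0,"hand": 5}
    - {"offset": [0,0,-20],"roll": 0,"hand": 5}
    - {"offset": [0,0,-20],"roll": 0,"hand": 5}
    - {"offset": [0,0,-20],"roll": 0,"hand": 5}

```text
clock: 5.08
tool_pos: [0.5061, -0.3419, 0.0525]
orientation: [-179.9, -0.0, -92.3]
force: [-0.9, -0.1, -0.3]
opening: 0.005
```

Run:
```python
from h import *
from plant import cams,ctrl
o=ctrl.get_obs();w=cams.snapshot("wrist")
print(o["tool_pos"],o["force"],o["opening"],o["clock"])
cv2.imwrite("pics/w3.png",w["img"][:,:,::-1])
```

```text
[ 0.5061 -0.3419  0.0525] [-0.9445 -0.0692 -0.2522] 0.004980967376172075 5.0833
```

View pics/w3.png

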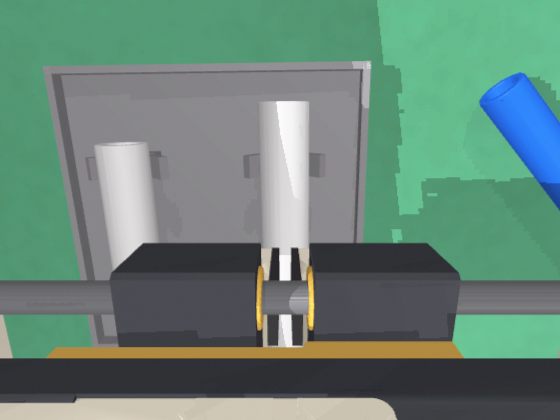

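The fingers slid off the top of the sleeve. The gap and depth in the pictures, and the 12.5 mm chord, put the real fingertips about 19 mm *behind* the reported TCP. That is about 30 mm shorter than stated. I'll reopen and grip 29 mm lower.

jog_arm:
  motion:
    - {"offset": [0,0,-25],"roll": 0,"hand": 54}
    - {"offset": [0,0,-45],"roll": 0,"hand": 54}
    - {"offset": [0,0,-45],"roll": 0,"hand": 54}
    - {"offset": [0,0,-45],"roll": 0,"hand": 54}
    - {"offset": [0,0,-45],"roll": 0,"hand": 54}
    - {"offset": [0,0,-45],"roll": 0,"hand": 54}
    - {"offset": [0,0,-45],"roll": 0,"hand": 54}
    - {"offset": [0,0,-10],"roll": 0,"hand": 54}
    - {"offset": [0,0,20],"roll": 0,"hand": 54}
    - {"offset": [0,0,40],"roll": 0,"hand": 54}
    - {"offset": [0,0,49],"roll": 0,"hand": 54}
    - {"offset": [0,0,49],"roll": 0,"hand": 54}

```text
clock: 6.13
tool_pos: [0.5037, -0.3411, -0.0]
orientation: [179.7, 0.1, -92.3]
force: [0.5, -0.4, -0.3]
opening: 0.0539
```

jog_arm:
  motion:
    - {"offset": [0,0,0],"roll": 0,"hand": 5}
    - {"offset": [0,0,0],"roll": 0,"hand": 5}
    - {"offset": [0,0,0],"roll": 0,"hand": 5}
    - {"offset": [0,0,0],"roll": 0,"hand": 5}
    - {"offset": [0,0,0],"roll": 0,"hand": 5}
    - {"offset": [0,0,0],"roll": 0,"hand": 5}
    - {"offset": [0,0,0],"roll": 0,"hand": 5}

```text
clock: 6.72
tool_pos: [0.5059, -0.3419, 0.0038]
orientation: [-179.9, -0.0, -92.3]
force: [-1.1, 2.2, 6.6]
opening: 0.025
```

jog_arm:
  motion:
    - {"offset": [0,0,-10],"roll": 0,"hand": 5}
    - {"offset": [0,0,-35],"roll": 0,"hand": 5}
    - {"offset": [0,0,-70],"roll": 0,"hand": 5}
    - {"offset": [0,0,-110],"roll": 0,"hand": 5}
    - {"offset": [0,0,-150],"roll": 0,"hand": 5}

```text
clock: 7.13
tool_pos: [0.5045, -0.3413, 0.1541]
orientation: [179.9, 0.0, -92.3]
force: [1.5, 0.1, -3.6]
opening: 0.025
```

jog_arm:
  motion:
    - {"offset": [-35,-8,-80],"roll": 0.003,"hand": 5}
    - {"offset": [-70,-16,-96],"roll": 0.003,"hand": 5}
    - {"offset": [-105,-24,-96],"roll": 0.003,"hand": 5}
    - {"offset": [-140,-32,-96],"roll": 0.003,"hand": 5}
    - {"offset": [-175,-40,-96],"roll": 0.003,"hand": 5}
    - {"offset": [-210,-48,-96],"roll": 0.003,"hand": 5}
    - {"offset": [-245,-56,-96],"roll": 0.003,"hand": 5}
    - {"offset": [-280,-64,-96],"roll": 0.003,"hand": 5}
    - {"offset": [-315,-72,-96],"roll": 0.003,"hand": 5}
    - {"offset": [-350,-80,-96],"roll": 0.003,"hand": 5}
    - {"offset": [-385,-88,-96],"roll": 0.003,"hand": 5}
    - {"offset": [-420,-96,-96],"roll": 0.003,"hand": 5}
    - {"offset": [-455,-104,-96],"roll": 0.003,"hand": 5}
    - {"offset": [-485,-110,-96],"roll": 0.003,"hand": 5}
    - {"offset": [-504,-114,-96],"roll": 0.003,"hand": 5}
    - {"offset": [-504,-114,-96],"roll": 0.003,"hand": 5}
    - {"offset": [-504,-114,-96],"roll": 0.003,"hand": 5}

```text
clock: 8.55
tool_pos: [0.6392, 0.1582, 0.2482]
orientation: [179.9, -0.0, -92.4]
force: [-0.7, -0.1, -3.4]
opening: 0.0256
```

Run:
```python
from h import *
from plant import cams,ctrl
o=ctrl.get_obs();w=cams.snapshot("wrist");T=tool(o)@w["T_tool_cam"];t=cams.snapshot("top")
print(o["tool_pos"],o["orientation"],o["force"],o["opening"],o["clock"])
x,y,th=.6411,.1752,-.0439
c,q=np.cos(th),np.sin(th);im=w["img"].copy()
for a,b,z in[(0,.063,.105),(0,-.138,.105),(0,-.192,.167),(.018,-.055,.101),(-.018,-.055,.101),(-.018,.03,.101),(.018,.03,.101)]:
    p=proj(w,[x+c*a-q*b,y+q*a+c*b,z],T);print((a,b,z),p)
    if 0<p[0]<560 and 0<p[1]<420: cv2.circle(im,tuple(int(v) for v in p),3,(255,0,0),1)
cv2.imwrite("pics/w4.png",im[:,:,::-1])
cv2.imwrite("pics/w4b.png",cv2.resize(t["img"][130:290,130:310],None,fx=4,fy=4)[:600,:,::-1])
```

```text
[0.6392 0.1582 0.2482] [179.915   -0.0317 -92.3798] [-0.6601 -0.113  -3.3858] 0.025568519258765396 8.55
(0, 0.063, 0.105) [282.3435 274.4752]
(0, -0.138, 0.105) [282.3596  48.3438]
(0, -0.192, 0.167) [281.9492 -64.0593]
(0.018, -0.055, 0.101) [262.0616 150.3838]
(-0.018, -0.055, 0.101) [302.6745 150.4478]
(-0.018, 0.03, 0.101) [301.3391 240.7409]
(0.018, 0.03, 0.101) [263.3824 240.705 ]
```

View pics/w4.png

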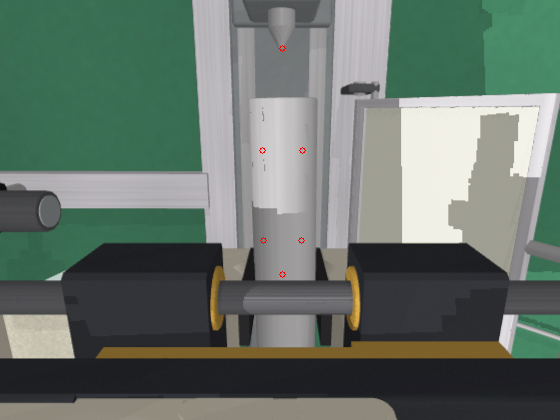

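The sleeve is held and the predicted tail tip lands on the real tip at (282,47). Next I check the sleeve's offset in the fingers from its visible end at (284,98).

Run:
```python
from h import *
from plant import cams,ctrl
o=ctrl.get_obs();w=cams.snapshot("wrist");Tt=tool(o);T=Tt@w["T_tool_cam"]
print(o["tool_pos"])
for z in(.272,.284,.297): 
    p=plane(w,(284,98),z,T);print(z,p,"tool",Tt[:3,:3].T@(p-Tt[:3,3]))
p=plane(w,(286,230),.297,T);print(p)
```

```text
[0.6392 0.1566 0.2487]
0.272 [0.6355 0.0797 0.272 ] tool [ 0.077   0.0004 -0.0233]
0.284 [0.6355 0.0801 0.284 ] tool [ 0.0766  0.0004 -0.0353]
0.297 [0.6355 0.0805 0.297 ] tool [ 0.0762  0.0004 -0.0483]
[0.6368 0.1276 0.297 ]
```

jog_arm:
  motion:
    - {"offset": [-1,-1,30],"roll": 0.001,"hand": 5}
    - {"offset": [-1,-1,65],"roll": 0.001,"hand": 5}
    - {"offset": [-1,-1,100],"roll": 0.001,"hand": 5}
    - {"offset": [-1,-1,130],"roll": 0.001,"hand": 5}
    - {"offset": [-1,-1,150],"roll": 0.001,"hand": 5}
    - {"offset": [-1,-1,165],"roll": 0.001,"hand": 5}
    - {"offset": [-1,-1,174],"roll": 0.001,"hand": 5}
    - {"offset": [-1,-1,179],"roll": 0.001,"hand": 5}
    - {"offset": [-1,-1,182],"roll": 0.001,"hand": 5}
    - {"offset": [-1,-1,182],"roll": 0.001,"hand": 5}
    - {"offset": [-1,-1,182],"roll": 0.001,"hand": 5}

```text
clock: 9.62
tool_pos: [0.6414, 0.1583, 0.0679]
orientation: [-179.9, 0.0, -92.5]
force: [0.0, -0.0, -1.7]
opening: 0.0254
```

jog_arm:
  motion:
    - {"offset": [0,0,1],"roll": 0,"hand": 5}
    - {"offset": [0,0,2],"roll": 0,"hand": 5}
    - {"offset": [0,0,2],"roll": 0,"hand": 5}
    - {"offset": [0,0,2],"roll": 0,"hand": 5}

```text
clock: 9.95
tool_pos: [0.6415, 0.1586, 0.0657]
orientation: [-179.9, 0.0, -92.5]
force: [0.7, -0.6, -0.7]
opening: 0.0252
```

jog_arm:
  motion:
    - {"offset": [0,0,0],"roll": 0,"hand": 54}
    - {"offset": [0,0,0],"roll": 0,"hand": 54}
    - {"offset": [0,0,0],"roll": 0,"hand": 54}
    - {"offset": [0,0,0],"roll": 0,"hand": 54}
    - {"offset": [0,0,0],"roll": 0,"hand": 54}
    - {"offset": [0,0,-30],"roll": 0,"hand": 54}
    - {"offset": [0,0,-65],"roll": 0,"hand": 54}
    - {"offset": [0,0,-105],"roll": 0,"hand": 54}
    - {"offset": [0,0,-135],"roll": 0,"hand": 54}
    - {"offset": [35,0,-135],"roll": 0,"hand": 54}
    - {"offset": [75,0,-135],"roll": 0,"hand": 54}
    - {"offset": [115,1,-135],"roll": 0,"hand": 54}
    - {"offset": [150,1,-135],"roll": 0,"hand": 54}
    - {"offset": [175,1,-135],"roll": 0,"hand": 54}
    - {"offset": [175,1,-135],"roll": 0,"hand": 54}

```text
clock: 11.2
tool_pos: [0.6313, -0.0207, 0.2]
orientation: [180.0, -0.0, -92.7]
force: [0.0, 0.9, 0.6]
opening: 0.054
```

Run:
```python
from h import *
from plant import cams,ctrl
o=ctrl.get_obs();t=cams.snapshot("top");s=cams.snapshot("scene")
print(o["tool_pos"],o["orientation"],o["force"],o["clock"])
x,y,th=.6411,.1752,-.0439;c,q=np.cos(th),np.sin(th)
im=s["img"].copy()
a=cv2.resize(im[225:410,235:430],None,fx=3,fy=3,interpolation=cv2.INTER_CUBIC)
for b in(-.093,.057):
    p=(proj(s,[x-q*b,y+c*b,.114])-[235,225])*3;print(p);cv2.circle(a,tuple(int(v) for v in p),3,(255,0,0),1)
cv2.imwrite("pics/s5.png",a[:,:,::-1])
```

```text
[ 0.6313 -0.0207  0.2   ] [179.9855  -0.0293 -92.7187] [0.0098 0.868  0.6415] 11.2
[202.8916 194.1544]
[332.2664 347.2991]
```

View pics/s5.png

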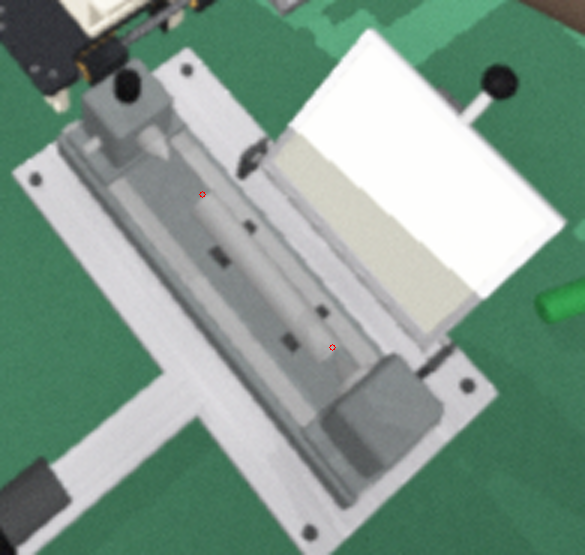

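The sleeve lies in both rests with its ends near the predicted marks at (203,194) and (332,347). Next: the knob.

jog_arm:
  motion:
    - {"offset": [0,0,0],"roll": 0,"hand": 54}
    - {"offset": [0,0,30],"roll": 0,"hand": 54}
    - {"offset": [0,0,60],"roll": 0,"hand": 54}
    - {"offset": [0,0,73],"roll": 0,"hand": 54}
    - {"offset": [0,0,78],"roll": 0,"hand": 54}
    - {"offset": [0,0,78],"roll": 0,"hand": 54}
    - {"offset": [0,0,78],"roll": 0,"hand": 5}
    - {"offset": [0,0,78],"roll": 0,"hand": 5}
    - {"offset": [0,0,78],"roll": 0,"hand": 5}
    - {"offset": [0,0,78],"roll": 0,"hand": 5}
    - {"offset": [0,0,78],"roll": 0,"hand": 5}
    - {"offset": [0,0,78],"roll": 0,"hand": 5}
    - {"offset": [0,0,78],"roll": 0,"hand": 5}

```text
clock: 12.38
tool_pos: [0.6347, -0.0164, 0.1227]
orientation: [-179.7, 0.0, -92.5]
force: [7.1, -0.9, -3.4]
opening: 0.0212
```

jog_arm:
  motion:
    - {"offset": [-5,-2,0],"roll": 0,"hand": 5}
    - {"offset": [-12,-2,0],"roll": 0,"hand": 5}
    - {"offset": [-19,-2,0],"roll": 0,"hand": 5}
    - {"offset": [-26,-2,0],"roll": 0,"hand": 5}
    - {"offset": [-32,-2,0],"roll": 0,"hand": 5}
    - {"offset": [-37,-2,0],"roll": 0,"hand": 5}
    - {"offset": [-42,-2,0],"roll": 0,"hand": 5}
    - {"offset": [-47,-2,0],"roll": 0,"hand": 5}
    - {"offset": [-51,-2,0],"roll": 0,"hand": 5}
    - {"offset": [-55,-2,0],"roll": 0,"hand": 5}
    - {"offset": [-58,-2,0],"roll": 0,"hand": 5}
    - {"offset": [-60,-2,0],"roll": 0,"hand": 5}

```text
clock: 13.38
tool_pos: [0.6372, 0.0438, 0.1227]
orientation: [-179.9, -0.0, -92.5]
force: [1.4, -4.5, 5.5]
opening: 0.0211
```

jog_arm:
  motion:
    - {"offset": [-2,0,0],"roll": 0,"hand": 5}
    - {"offset": [-4,0,0],"roll": 0,"hand": 5}
    - {"offset": [-6,0,0],"roll": 0,"hand": 5}
    - {"offset": [-8,0,0],"roll": 0,"hand": 5}
    - {"offset": [-10,0,0],"roll": 0,"hand": 5}
    - {"offset": [-12,0,0],"roll": 0,"hand": 5}
    - {"offset": [-13,0,0],"roll": 0,"hand": 5}
    - {"offset": [-13,0,0],"roll": 0,"hand": 5}

```text
clock: 14.05
tool_pos: [0.6377, 0.0565, 0.1226]
orientation: [-179.9, -0.0, -92.5]
force: [1.1, -3.6, 5.6]
opening: 0.0216
```

jog_arm:
  motion:
    - {"offset": [-1,0,0],"roll": 0,"hand": 5}
    - {"offset": [-2,0,0],"roll": 0,"hand": 5}
    - {"offset": [-3,0,0],"roll": 0,"hand": 5}
    - {"offset": [-3,0,0],"roll": 0,"hand": 5}

```text
clock: 14.38
tool_pos: [0.6379, 0.0592, 0.1226]
orientation: [-179.9, -0.0, -92.5]
force: [0.9, -5.5, 4.6]
opening: 0.0212
```

jog_arm:
  motion:
    - {"offset": [-1,0,0],"roll": 0,"hand": 5}
    - {"offset": [-2,0,0],"roll": 0,"hand": 5}
    - {"offset": [-3,0,0],"roll": 0,"hand": 5}
    - {"offset": [-3,0,0],"roll": 0,"hand": 5}

```text
clock: 14.72
tool_pos: [0.6379, 0.0605, 0.1227]
orientation: [-180.0, -0.2, -92.5]
force: [2.6, -12.8, 5.9]
opening: 0.0213
```

jog_arm:
  motion:
    - {"offset": [-1,0,0],"roll": 0,"hand": 5}
    - {"offset": [-2,0,0],"roll": 0,"hand": 5}
    - {"offset": [-2,0,0],"roll": 0,"hand": 5}

```text
clock: 14.97
tool_pos: [0.6378, 0.0609, 0.1226]
orientation: [-180.0, -0.3, -92.5]
force: [3.5, -18.6, 5.4]
opening: 0.0212
```

Run:
```python
from h import *
from plant import cams,ctrl
o=ctrl.get_obs();w=cams.snapshot("wrist");s=cams.snapshot("scene")
print(o["tool_pos"],o["force"],o["clock"])
a=cv2.resize(s["img"][225:410,235:430],None,fx=3,fy=3,interpolation=cv2.INTER_CUBIC)
cv2.imwrite("pics/s6.png",a[:,:,::-1])
```

```text
[0.6378 0.0609 0.1226] [  3.4578 -18.5652   5.4121] 14.9667
```

View pics/s6.png

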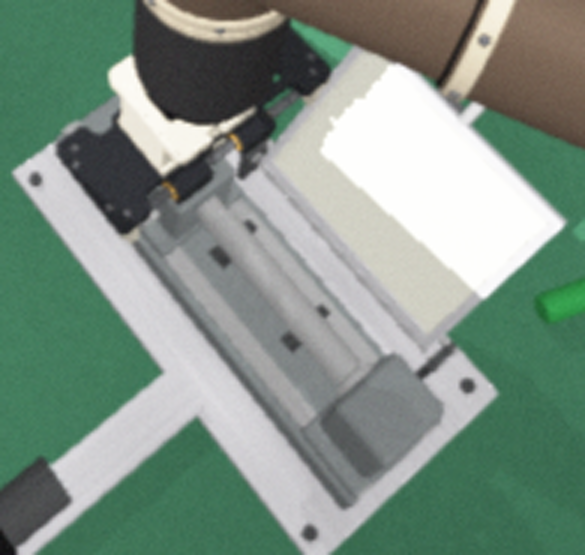

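The tailstock is blocked at 18.6 N and the sleeve now reaches the headstock cone, at about (358,365) in the crop. I release, rise, and turn towards the ball.

jog_arm:
  motion:
    - {"offset": [0,0,0],"roll": 0,"hand": 54}
    - {"offset": [0,0,0],"roll": 0,"hand": 54}
    - {"offset": [0,0,0],"roll": 0,"hand": 54}
    - {"offset": [0,0,0],"roll": 0,"hand": 54}
    - {"offset": [0,0,0],"roll": 0,"hand": 54}
    - {"offset": [0,0,-35],"roll": 0,"hand": 60}
    - {"offset": [0,0,-75],"roll": 0,"hand": 60}
    - {"offset": [0,0,-115],"roll": 0,"hand": 60}
    - {"offset": [0,0,-150],"roll": 0,"hand": 60}
    - {"offset": [0,0,-150],"roll": 0,"hand": 60}

```text
clock: 15.9
tool_pos: [0.6409, 0.065, 0.2807]
orientation: [-179.3, 0.2, -92.5]
force: [0.6, -0.7, 1.3]
opening: 0.06
```

Run:
```python
from h import *
from plant import cams,ctrl
o=ctrl.get_obs();w=cams.snapshot("wrist");T=tool(o)@w["T_tool_cam"];t=cams.snapshot("top");s=cams.snapshot("scene")
print(o["tool_pos"],o["force"],o["joint_pos"],o["opening"],o["clock"])
x,y,th=.6411,.1752,-.0439;c,q=np.cos(th),np.sin(th)
def cr(sn,b,f):
    a=cv2.resize(sn["img"][b[1]:b[3],b[0]:b[2]],None,fx=f,fy=f,interpolation=cv2.INTER_CUBIC)
    for v in(-.075,.075,0):
        p=(proj(sn,[x-q*v,y+c*v,.118 if v else .105])-[b[0],b[1]])*f;cv2.circle(a,tuple(int(k) for k in p),3,(255,0,0),1)
    return a
a=cr(s,(290,270,380,375),5);b=cr(t,(150,165,230,205),6)
im=np.zeros((600,760,3),np.uint8);im[:a.shape[0],:a.shape[1]]=a;
b=cv2.resize(b,(310,155));im[:155,450:760]=b
ww=cv2.resize(w["img"],(310,232));im[200:432,450:760]=ww
cv2.imwrite("pics/s7.png",im[:,:,::-1])
```

```text
[0.6409 0.065  0.2807] [ 0.6042 -0.7031  1.3041] [ 23.213   15.1798   2.4208   0.1587 -76.5467 -25.701 ] 0.059990509888355345 15.9
```

View pics/s7.png

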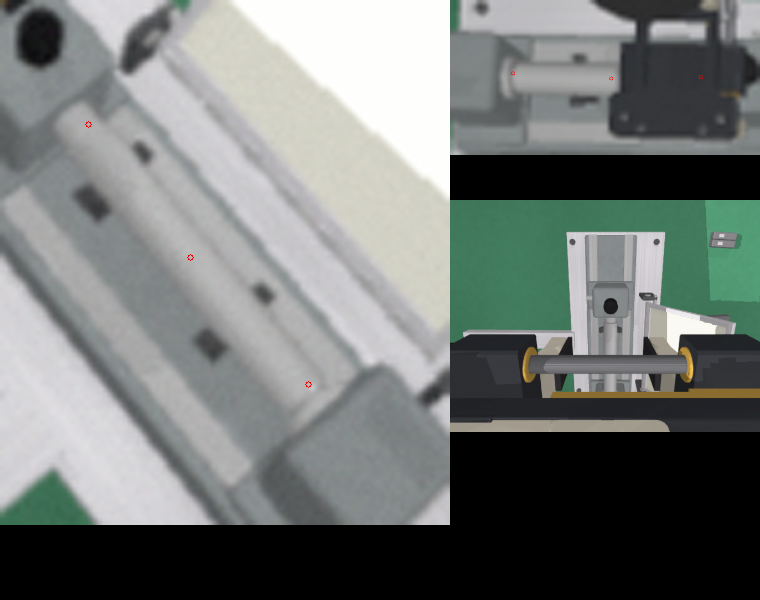

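The sleeve now spans both cones, with the marks on its ends. Checking the knob numerically, then on to the ball.

jog_arm:
  motion:
    - {"offset": [0,0,-30],"roll": -0.12,"hand": 60}
    - {"offset": [-8,15,-50],"roll": -0.24,"hand": 60}
    - {"offset": [-18,33,-50],"roll": -0.36,"hand": 60}
    - {"offset": [-28,51,-50],"roll": -0.48,"hand": 60}
    - {"offset": [-38,69,-50],"roll": -0.6,"hand": 60}
    - {"offset": [-48,87,-50],"roll": -0.72,"hand": 60}
    - {"offset": [-58,105,-50],"roll": -0.84,"hand": 60}
    - {"offset": [-68,123,-50],"roll": -0.96,"hand": 60}
    - {"offset": [-78,141,-50],"roll": -1.08,"hand": 60}
    - {"offset": [-88,159,-50],"roll": -1.2,"hand": 60}
    - {"offset": [-98,177,-50],"roll": -1.32,"hand": 60}
    - {"offset": [-110,198,-50],"roll": -1.44,"hand": 60}
    - {"offset": [-110,198,-50],"roll": -1.571,"hand": 60}
    - {"offset": [-110,198,-50],"roll": -1.571,"hand": 60}
    - {"offset": [-110,198,-50],"roll": -1.571,"hand": 60}

```text
clock: 17.3
tool_pos: [0.4441, 0.1829, 0.3207]
orientation: [179.9, 0.1, -2.7]
force: [0.4, -0.7, -0.2]
opening: 0.0605
```

Run:
```python
from h import *
from plant import cams,ctrl
o=ctrl.get_obs();w=cams.snapshot("wrist");T=tool(o)@w["T_tool_cam"];t=cams.snapshot("top");s=cams.snapshot("scene")
print(o["tool_pos"],o["orientation"],o["joint_pos"],o["clock"])
x,y,th=.6411,.1752,-.0439;c,q=np.cos(th),np.sin(th)
P=lambda v,z:np.array([x-q*v,y+c*v,z])
dk=lambda im:(im.max(2)<45).astype(np.uint8)
for sn,n in((t,'t'),(s,'s')):
    e=proj(sn,P(-.117,.154));b=blobs(dk(sn["img"]),(int(e[0])-12,int(e[1])-12,int(e[0])+12,int(e[1])+12))[0]
    print(n,e,[(k[0],k[1]) for k in b[:2]])
print("ball in wrist exp",proj(w,[.4468,.1839,.2295],T))
cv2.imwrite("pics/w8.png",w["img"][:,:,::-1])
```

```text
[0.4441 0.1829 0.3207] [179.9325   0.078   -2.6513] [ 45.9112  -1.4353 -11.6959  -0.014  -79.8416  41.44  ] 17.3
t [226.681  182.6946] [(np.int32(33), array([225.697 , 182.2424]))]
s [297.145  276.0563] [(np.int32(73), array([297.5479, 277.1781]))]
ball in wrist exp [281.9114 202.3282]
```

View pics/w8.png

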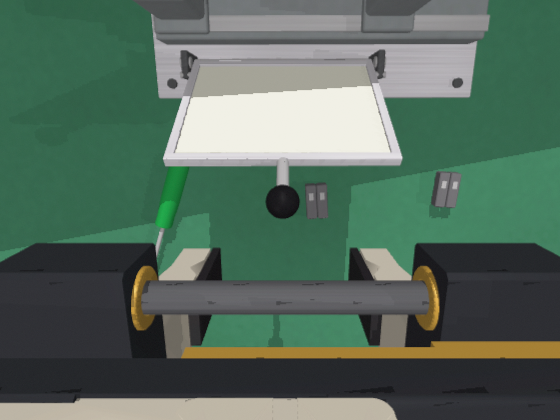

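The ball appears at (282.5,202), as predicted. Descend and grip it.

jog_arm:
  motion:
    - {"offset": [1,0,30],"roll": 0,"hand": 60}
    - {"offset": [1,0,65],"roll": 0,"hand": 60}
    - {"offset": [1,0,100],"roll": 0,"hand": 60}
    - {"offset": [1,0,120],"roll": 0,"hand": 60}
    - {"offset": [1,0,127],"roll": 0,"hand": 60}
    - {"offset": [1,0,127],"roll": 0,"hand": 60}
    - {"offset": [1,0,127],"roll": 0,"hand": 60}

```text
clock: 18.03
tool_pos: [0.4464, 0.1829, 0.1956]
orientation: [180.0, -0.0, -2.6]
force: [-0.1, -0.0, -0.1]
opening: 0.0601
```

jog_arm:
  motion:
    - {"offset": [0,0,0],"roll": 0,"hand": 5}
    - {"offset": [0,0,0],"roll": 0,"hand": 5}
    - {"offset": [0,0,0],"roll": 0,"hand": 5}
    - {"offset": [0,0,0],"roll": 0,"hand": 5}
    - {"offset": [0,0,0],"roll": 0,"hand": 5}
    - {"offset": [0,0,0],"roll": 0,"hand": 5}
    - {"offset": [0,0,0],"roll": 0,"hand": 5}
    - {"offset": [0,0,0],"roll": 0,"hand": 5}

```text
clock: 18.7
tool_pos: [0.4461, 0.1847, 0.1953]
orientation: [-179.8, -0.1, -2.5]
force: [-1.9, 6.9, 0.8]
opening: 0.0241
```

jog_arm:
  motion:
    - {"offset": [2,-2,-1],"roll": 0,"hand": 5}
    - {"offset": [9,-2,-6],"roll": 0,"hand": 5}
    - {"offset": [18,-2,-11],"roll": 0,"hand": 5}
    - {"offset": [28,-2,-16],"roll": 0,"hand": 5}
    - {"offset": [37,-2,-20],"roll": 0,"hand": 5}
    - {"offset": [47,-2,-24],"roll": 0,"hand": 5}
    - {"offset": [57,-2,-27.5],"roll": 0,"hand": 5}
    - {"offset": [67,-2,-30.5],"roll": 0,"hand": 5}
    - {"offset": [78,-2,-33],"roll": 0,"hand": 5}
    - {"offset": [88,-2,-34.5],"roll": 0,"hand": 5}
    - {"offset": [95,-2,-35.5],"roll": 0,"hand": 5}
    - {"offset": [98,-2,-36],"roll": 0,"hand": 5}
    - {"offset": [98,-2,-36],"roll": 0,"hand": 5}

```text
clock: 19.78
tool_pos: [0.5445, 0.1803, 0.2308]
orientation: [180.0, -0.0, -2.5]
force: [-1.8, -1.5, 5.4]
opening: 0.0245
```

Run:
```python
from h import *
from plant import cams,ctrl
o=ctrl.get_obs();w=cams.snapshot("wrist")
print(o["tool_pos"],o["orientation"],o["force"],o["opening"],o["clock"])
cv2.imwrite("pics/w9.png",w["img"][:,:,::-1])
```

```text
[0.5445 0.1803 0.2308] [179.978   -0.0158  -2.5421] [-1.8365 -1.5021  5.4273] 0.024537213298383494 19.7833
```

jog_arm:
  motion:
    - {"offset": [4,0,-0.3],"roll": 0,"hand": 5}
    - {"offset": [9,0,-0.6],"roll": 0,"hand": 5}
    - {"offset": [14,0,-0.8],"roll": 0,"hand": 5}
    - {"offset": [18,0,-0.9],"roll": 0,"hand": 5}
    - {"offset": [20.5,0,-1],"roll": 0,"hand": 5}
    - {"offset": [21.5,0,-1],"roll": 0,"hand": 5}
    - {"offset": [21.5,0,-1],"roll": 0,"hand": 5}
    - {"offset": [21.5,0,-1],"roll": 0,"hand": 5}
    - {"offset": [21.5,0,-1],"roll": 0,"hand": 5}
    - {"offset": [21.5,0,-1],"roll": 0,"hand": 5}
    - {"offset": [21.5,0,-1],"roll": 0,"hand": 5}
    - {"offset": [21.5,0,-1],"roll": 0,"hand": 5}

```text
clock: 20.83
tool_pos: [0.5651, 0.1795, 0.2319]
orientation: [180.0, -0.0, -2.5]
force: [-0.4, -5.1, 5.4]
opening: 0.024
```

Run:
```python
from h import *
from plant import cams,ctrl
o=ctrl.get_obs();w=cams.snapshot("wrist");s=cams.snapshot("scene");t=cams.snapshot("top")
print(o["tool_pos"],o["orientation"],o["force"],o["qvel"],o["opening"],o["clock"])
a=cv2.resize(s["img"][220:420,230:450],(440,400));im=np.zeros((600,800,3),np.uint8);im[:400,:440]=a
im[:270,440:]=cv2.resize(w["img"],(360,270));im[270:600,440:]=cv2.resize(t["img"][140:250,140:260],(360,330))
cv2.imwrite("pics/f.png",im[:,:,::-1])
```

```text
[0.5651 0.1795 0.2319] [179.9908  -0.006   -2.512 ] [-0.4218 -5.1008  5.4278] [ 0.0243  0.0267 -0.1337  0.0298 -0.0604  0.0479] 0.02397357467565762 20.8333
```

View pics/f.png

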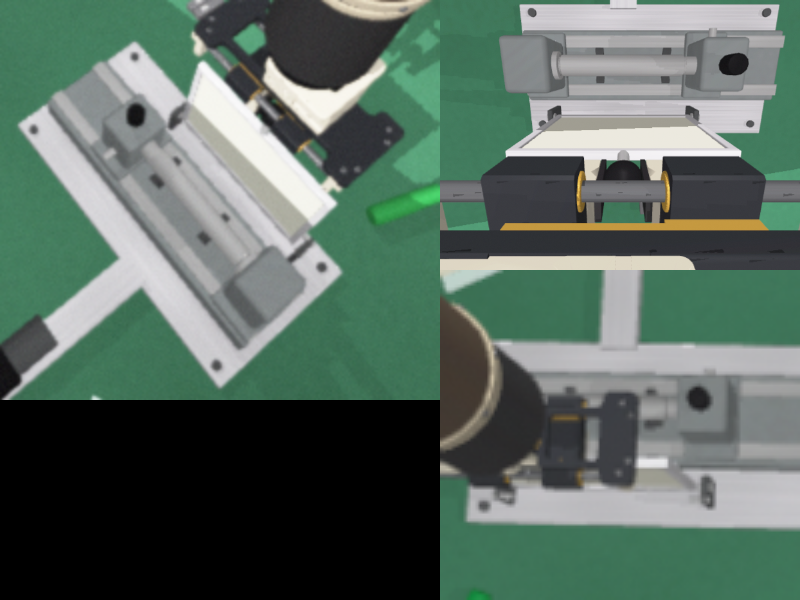

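Run:
```python
from h import *
from plant import cams,ctrl
s=cams.snapshot("scene");o=ctrl.get_obs()
x,y,th=.6411,.1752,-.0439;c,q=np.cos(th),np.sin(th)
for ph in(.1,.05,0,-.05,-.1):
    a=-.075-.168*np.sin(ph);z=.055+.168*np.cos(ph)
    print(ph,[proj(s,[x+c*a-q*b,y+q*a+c*b,z]) for b in(-.1,.1)])
print(o["tool_pos"],o["force"],o["qvel"])
```

```text
0.1 [array([335.3921, 246.6467]), array([402.1916, 317.3747])]
0.05 [array([332.6467, 248.6145]), array([399.4472, 319.8424])]
0 [array([329.8489, 250.6832]), array([396.6142, 322.3928])]
-0.05 [array([327.0088, 252.8461]), array([393.7027, 325.0166])]
-0.1 [array([324.1368, 255.0959]), array([390.7235, 327.7043])]
[0.5651 0.1795 0.2319] [-1.9582 -4.834   4.8415] [ 0.1371  0.0256 -0.0095  0.047  -0.0243  0.1077]
```

The scene's screen corners, at about (331.5,251.5) and (397.5,322.5), match upright to within about 0.02 rad. The wrist view shows the sleeve on both cones. Handing in.

```bash
python3 -c "
from plant import order,ctrl
print(order.close_job());print(ctrl.get_obs()['clock'])"
```

```text
the job is handed in; nothing more can be done
None
the job is handed in; nothing more can be done
```

I mounted the long sleeve between the centres and swung the screen up to its balance point. I handed the job in at about 21 s of robot time, still gripping the ball; the system reports no verdict.

**Gripping the sleeve:** The first grip slid off the top of the sleeve in the tray. The fingertips turned out to be about 30 mm shorter than stated. I gripped 29 mm lower the second time and it held.

**Mounting:** I laid the sleeve on the rests, pulled the tailstock in by its knob until it blocked at 18.6 N, and let go. The pictures show the sleeve on both cones. The tail knob came out about 1 pixel (roughly 2 mm) off its predicted seated position, which is within the camera calibration. I did not measure directly that the sleeve is clear of the rests. I inferred it from the block and the pictures.

**Screen:** The corners seen in the scene camera match upright to within about 0.02 rad. The arm was still, with the ball gripped at a 24 mm opening. The last reading showed a steady side force on the gripper of about 5 N, from a 1–2 mm misalignment on the ball.

**Bystanders:** I did not touch the short sleeve, connectors or screwdriver as far as I could tell, but I did not re-measure them at the end.

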